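Hold the pastry case open for a tray change

TASK

A customer has left the serving tongs on top of the pastry case, on the lid over the sold-out tray: first lay them flat in the steel tongs tray beside the case. Then open that same lid, the one over the empty tray, and hold it open at about 50 degrees so that a colleague can swap the tray while the lid still screens it from the customers; the lid falls shut by itself, so do not let it drop, and finish while still holding it steady. Leave the other lid shut and everything else on the counter where it is.

Things in the scene. Friction and masses are not known exactly. Their poses are not given: they have to be found in the camera images.
- case: low two-bay countertop pastry case, fixed: oak base 270 x 440 x 20 mm, clear walls up to 105 mm, a clear wall between the bays, two clear lids side by side. Origin: centre of its underside; x (to the back, away from the robot) across the depth, y to the left along its length, z up. Bay centres at y = +105 and -105 mm. The lids' upper faces lie 110 mm above the counter
- lid_left (a joint): value in rad of the left lid (seen from the robot, +y side of the case is left): 0 shut, grows as the near edge swings up, stop at 1.4; 50 degrees is 0.873. A clear panel 5 mm thick, 203 mm wide and 250 mm from hinge line to front edge, aluminium edges, about 0.4 kg, free hinge: falls shut from any angle as soon as it is let go
- lid_right (a joint): value in rad of the right lid (seen from the robot, +y side of the case is left): 0 shut, grows as the near edge swings up, stop at 1.4; 50 degrees is 0.873. A clear panel 5 mm thick, 203 mm wide and 250 mm from hinge line to front edge, aluminium edges, about 0.4 kg, free hinge: falls shut from any angle as soon as it is let go
- lid_left_handle (a point): centre of the left lid's handle: a level round steel bar 12 mm thick and 126 mm long along the case's y, held 42 mm in front of the lid's front edge by two 10 mm stems, each 55 mm from the bar's centre (36 mm free between bar and lid edge), 107.5 mm above the counter when shut; moves with the lid
- lid_right_handle (a point): centre of the right lid's handle, same as the left one
- lid_left_hinge (a point): middle of the left lid's hinge line, which runs along the case's y at the back of the case, 107.5 mm above the counter; the handle bar is 292 mm from it, level with it when shut. Does not move with the lid
- lid_right_hinge (a point): middle of the right lid's hinge line, same as the left one
- empty_tray: the sold-out tray: oak display tray 225 x 185 x 20 mm with a bare wire rack, standing in one of the two bays. Origin: centre of its underside, axes as the case
- full_tray: the same tray with six croissants on it, in the other bay. Origin: centre of its underside
- tongs: steel serving tongs, locked shut, rigid, 205 mm long (plus a 15 mm pull ring at the -x end), 22 mm high, 0.12 kg, lying on the lid over the empty tray. Origin: middle of the underside, near the balance point; x along the tongs, z up. From 45 mm before to 45 mm past the origin the two arms are parallel and measure 33 mm over their outsides (across y); widest 37 mm
- tongs_tray: low stainless tray for the tongs, fixed, 262 x 126 mm outside, rim 12 mm high and 4 mm thick, floor 3 mm above the counter, to the left or the right of the case. Origin: centre of its underside; x along its length, y across
- cake_box: bystander: closed white cake box 190 x 125 x 78 mm on the case's other side, loose. Origin: centre of its underside
- bell: bystander: steel counter bell, 80 mm wide, 57 mm high, on the counter in front of the case, loose. Origin: centre of its underside
- card_holder: bystander: price card holder, wooden foot 45 x 85 x 18 mm with a blank upright card, 75 mm high, standing loose on the lid over the full tray. Origin: centre of its underside
Things that resemble listed ones, but are neither listed nor needed, are in the scene too. There is more than one size of the tongs; the one meant has the size given above.

How it is judged:
By the outcome, as a careful person would: the job done as asked, in the order asked, and still so for the second after the job is handed in, while the arm keeps its last pose, push and grip.
It also fails if it takes over 64 s, if anything falls off the work surface, if the arm or the gripper's body presses on something with over 40 N, if the wrist force passes 120 N, or if a joint passes its speed limit or range.

ROBOT

A 6-joint arm with a two-finger parallel gripper is mounted at the origin on the work surface. World frame = base frame: x ahead of the robot, y to its left, z up, the work surface at z = 0. Lengths are in m, angles in rad, forces in N, time in s.
With the tool pointing down it reaches from about 0.325 to 0.925 m from the base axis. Payload 3.1 kg.
Tool frame: the origin (TCP) lies on the centre line of the jaws, within the pads' length; the fingertips stand ctrl.tip_extent ahead of it and the grasp point (between the pads) lies 6 mm ahead of it (ctrl.tip_extent is the distance from the TCP to the fingertips, in m); z points along the fingers, y is the line along which they close (so a half turn about z gives the same grasp; the last joint's range is limited). The gripper opens to 85 mm and grips with 20 to 120 N. Pads are 22 mm wide; open, the fingers measure 114 mm over their backs; the gripper's body (76 mm by 85 mm) begins 54 mm behind the grasp point. The pads swing forward as they close: fully open they stand 13 mm farther back than shut.
Start: joints at [-1.28, 0.217, 1.613, -0, 1.311, -0.112], TCP at [0.245, -0.575, 0.256] pointing down, gripper open.
Joint ranges: [-2.75, 2.75], [-0.78, 2.1], [0.31, 2.55], [-1.13, 4.27], [0.13, 2.63], [-2.58, 2.58]. Speed limits (rad/s): [2.79, 2.79, 3.14, 3.14, 3.14, 3.14].

INTERFACE

Orientations are given as a unit quaternion [w, x, y, z].
In Python, from station import sensors, viewer, job_done, ctrl gives the robot as it stands. The module is installed in compiled form; this text tells all that it offers.
- The arm moves only by the tool move_arm, never from a script. Its argument "rows" is a list of rows, each a list of 5 numbers: the opening, from -1 (shut) to 1 (fully open), then the shift along the tool's x, y, z each as a share of 0.15 m, from -1 to 1, then the turn about the tool's z as a share of 180 degrees, from -1 to 1. In form: [[jaw, x, y, z, spin], ...]. A call has 1 to 12 rows; each row is the pose to reach, as a shift and turn from the pose commanded when the call began, along the tool's axes at that moment, turning the shorter way round; what a row does not reach only later rows make up. A row lasts 1/12 s, in which the tool goes at most 41.7 mm and 7.16 degrees, less where a joint would pass 70% of its speed; a pose out of reach is approached as far as the arm can. A call with a number of a shift or a turn outside -1 to 1 is refused whole. A call with a gripper value outside its range is refused whole. The fingers move at their own pace and stop on an object; the grip force is fixed at half the most. Time passes only in rows, so rows that repeat a pose let the fingers close. It gives the time, the measured TCP pose, the force, the opening and the grip force at its end, in the units of the state.
- sensors.sense(): the state, without advancing time (a new reading comes with each control period).
- viewer.capture(name): name is "scene" or "top"; returns (picture, depth): 420x560x3 uint8, red, green, blue; 420x560 float32, m along the optical axis (not along the pixel's ray), 0 where there is no reading.
- viewer.calibration(name): a dict with "fx", "fy", "cx", "cy" (pixels), "dist" ([k1, k2, p1, p2, k3] as OpenCV has them; the pictures are not rectified), "camera_from_world" (4x4, takes a point from world to camera coordinates). Camera axes: x right, y up, looking along -z (the intrinsics and any distortion apply to the point x, -y, -z); pixel columns grow to the right and rows downward; lengths in m; the calibration is good to about 2 mm. A picture is of the moment at which its call begins. calibration takes no time and is no camera call.
- job_done(): hands the job in; it is judged then, once.
Trained networks look in the newest picture that a camera, given by its name, has taken for a name from the list of things; names that differ only in an ending like _2 or _b are one class to them, and where a whole thing is asked for, a point or a joint stands for the part that bears it (a point fixed in the world has none). Each returns a list of dicts, best first, with "score" (0 to 1); they miss things now and then, are a little off and sometimes report something else, mostly with a low value. They report only what shows in the picture. A call takes as long as a camera call. They do not tell look-alikes from the thing itself.
- viewer.look_for(camera, label): "rect" ([left, top, right, bottom] in pixels, round what is visible of it).
- viewer.cut_out(camera, label): "region" (420x560 bool, what is visible of it) and "rect" ([left, top, right, bottom] in pixels, round what is visible of it).
- viewer.tip_of(camera, label): "position" ([column, row] in pixels: a listed point, or the origin of a listed thing).
The state is a dict: "t": time; "q": joint angles; "joint_velocities": joint speeds; "joint_efforts": joint torques, N m; "eef_pos": TCP position; "orientation": TCP orientation; "contact_force": force on the tool from outside, world axes, zero at the start; "moment": the same for the moment, N m; "grip_width": finger opening in m; "finger_force": force on a finger pad.
Only numpy, scipy, OpenCV 4.12 (cv2) and the standard library are available. Lean on these libraries where they do the work, as an engineer would, in place of code of your own. Each camera call takes 0.05 s, during which the arm holds its last target. There are 200 camera calls.

## Working session

There is one attempt and no reset: what is moved stays moved. The work goes in short steps, Python scripts to look and compute and a tool call to move; the robot and the scene stay as the last step left them, time stands still between calls to the robot, and variables do not carry over. Pictures are saved under pics/ and viewed, at most 10 in all, crops included, and the job is handed in when it is done.

Besides the shell and the picture viewer there is one more tool, called after "Emit:" as name([rows], argument=value, ...), one row to a line, values as JSON. move_arm: Moves the arm, as the interface text tells. Shift numbers are shares of 0.15 m and turn numbers shares of 180 degrees, none past 1 either way. Its arguments: {"type":"object","properties":{"rows":{"type":"array"}},"required":["rows"]}

```bash
mkdir -p pics; cat > h.py <<'E'
import numpy as np, cv2
from station import sensors, viewer, job_done, ctrl
def cal(n):
    c=viewer.calibration(n);K=np.array([[c['fx'],0,c['cx']],[0,c['fy'],c['cy']],[0,0,1]]);return K,np.array(c['dist'],float),np.array(c['camera_from_world'])
def ray(n,px):
    K,d,T=cal(n);u=cv2.undistortPoints(np.array(px,float).reshape(-1,1,2),K,d).reshape(-1,2)
    return np.c_[u[:,0],-u[:,1],-np.ones(len(u))],T
def onz(n,px,z):
    r,T=ray(n,px);Ti=np.linalg.inv(T);w=r@Ti[:3,:3].T;o=Ti[:3,3];return o+w*((z-o[2])/w[:,2])[:,None]
def depthpts(n,px,dep):
    px=np.array(px).reshape(-1,2);r,T=ray(n,px);d=dep[px[:,1].astype(int),px[:,0].astype(int)];Ti=np.linalg.inv(T)
    return (r*d[:,None])@Ti[:3,:3].T+Ti[:3,3]
def proj(n,P):
    K,d,T=cal(n);p=np.array(P,float).reshape(-1,3)@T[:3,:3].T+T[:3,3]
    return cv2.projectPoints(p*[1,-1,-1],np.zeros(3),np.zeros(3),K,d)[0].reshape(-1,2)
def save(n,img,box=None,s=1):
    if box: img=img[box[1]:box[3],box[0]:box[2]]
    cv2.imwrite('pics/'+n+'.png',cv2.resize(img,None,fx=s,fy=s,interpolation=cv2.INTER_CUBIC)[...,::-1])
E
python3 - <<'E'
from h import *
ims={}
for n in('scene','top'):
    i,d=viewer.capture(n);ims[n]=i;np.save(n+'d.npy',d);np.save(n+'i.npy',i)
    for l in('tongs','empty_tray','full_tray','tongs_tray','card_holder','bell','cake_box','lid_left_handle','lid_right_handle','lid_left_hinge','lid_right_hinge','case'):
        print(n,l,[(np.round(r['position']).tolist(),round(r['score'],2)) for r in viewer.tip_of(n,l)[:4]])
cv2.imwrite('pics/a.png',ims['scene'][...,::-1]);cv2.imwrite('pics/b.png',ims['top'][...,::-1])
print(ctrl.tip_extent,sensors.sense())
E
```

```text
scene tongs [([376.0, 217.0], 0.84), ([391.0, 390.0], 0.83), ([279.0, 244.0], 0.65)]
scene empty_tray [([325.0, 204.0], 0.31)]
scene full_tray [([195.0, 181.0], 0.55)]
scene tongs_tray [([194.0, 184.0], 0.89)]
scene card_holder [([209.0, 218.0], 0.72), ([327.0, 205.0], 0.57)]
scene bell [([304.0, 208.0], 0.83), ([176.0, 243.0], 0.59)]
scene cake_box [([390.0, 282.0], 0.64)]
scene lid_left_handle [([326.0, 203.0], 0.82)]
scene lid_right_handle [([258.0, 174.0], 0.61)]
scene lid_left_hinge [([253.0, 286.0], 0.92)]
scene lid_right_hinge [([179.0, 241.0], 0.7)]
scene case [([251.0, 256.0], 0.88), ([280.0, 247.0], 0.52)]
top tongs [([227.0, 294.0], 0.68), ([152.0, 157.0], 0.65), ([258.0, 175.0], 0.59)]
top empty_tray []
top full_tray [([292.0, 186.0], 0.4)]
top tongs_tray [([404.0, 231.0], 0.62)]
top card_holder [([333.0, 167.0], 0.64)]
top bell [([291.0, 269.0], 0.79)]
top cake_box [([185.0, 231.0], 0.86), ([257.0, 176.0], 0.3)]
top lid_left_handle [([254.0, 239.0], 0.94)]
top lid_right_handle [([332.0, 235.0], 0.82)]
top lid_left_hinge [([252.0, 134.0], 0.58)]
top lid_right_hinge [([326.0, 133.0], 0.95)]
top case [([292.0, 186.0], 0.77), ([335.0, 166.0], 0.72)]
0.025 {'t': 1.3, 'q': array([-1.28020405e+00,  2.16882436e-01,  1.61340554e+00, -1.94932355e-06,
        1.31131318e+00, -1.12216903e-01]), 'joint_velocities': array([-1.40192929e-03, -1.14391727e-03,  5.01786641e-04,  4.74489404e-05,
        7.54821330e-04, -1.45686266e-04]), 'joint_efforts': array([-7.02940397e-04, -3.96882033e+01, -3.04243720e+01, -1.07541925e-04,
        7.78816375e-04, -6.64101627e-07]), 'eef_pos': array([ 0.24501455, -0.5749785 ,  0.25630826]), 'orientation': array([-4.15362996e-06,  9.79786512e-01,  2.00045970e-01, -1.31722884e-06]), 'contact_force': array([ 0.04866983,  0.88627321, -0.08036739]), 'moment': array([ 0.00952923, -0.00522546, -0.02971189]), 'finger_force': 0.0, 'grip_width': 0.08535579207670951}
```

View pics/a.png

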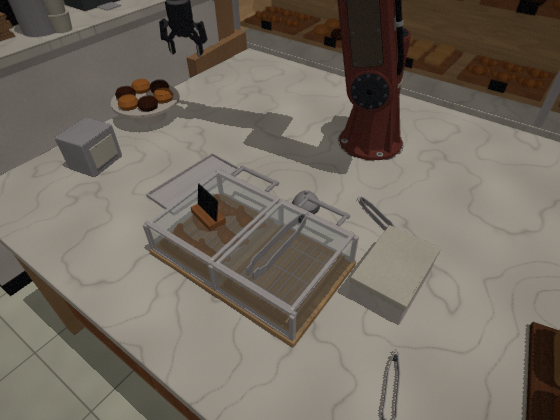

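View pics/b.png

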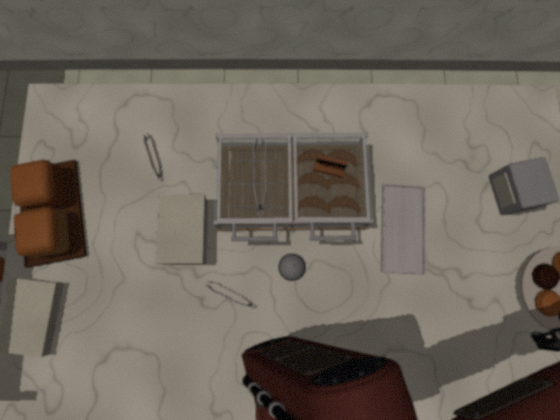

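Top view: the empty bay is on the left (lid handle at 254,239), and the tray sits to the right at (404,231). Candidates for the tongs are (258,175) on the left lid, (152,157) on the counter, and (227,294) on the counter. By the description it is the pair on the lid. I'll measure it and check it in a crop.

```bash
python3 - <<'E'
from h import *
i=np.load('topi.npy');d=np.load('topd.npy')
K,_,T=cal('top');print('cam',np.linalg.inv(T)[:3,3].round(3),K[0,0])
viewer.capture('top');viewer.capture('scene')
for n in('top','scene'):
  D=np.load(n+'d.npy')
  for l in('tongs','tongs_tray','cake_box','bell','card_holder','case'):
    for r in viewer.cut_out(n,l)[:4]:
      m=r['region'];
      if m.sum()<15: continue
      ys,xs=np.nonzero(m);P=depthpts(n,np.c_[xs,ys],D);ok=D[ys,xs]>0
      rc=cv2.minAreaRect(P[ok][:,:2].astype(np.float32))
      print(n,l,round(r['score'],2),np.round(r['rect']),'rect c',np.round(rc[0],3),np.round(rc[1],3),round(rc[2],1),'z',np.percentile(P[ok][:,2],[5,50,95]).round(3))
for n,hs in(('top',{'L':(254,239),'R':(332,235),'hL':(252,134),'hR':(326,133)}),('scene',{'L':(326,203),'R':(258,174),'hL':(253,286),'hR':(179,241)})):
  for k,p in hs.items(): print(n,k,onz(n,p,.1075).round(3))
t=i[125:275,200:440];save('c',t,s=3.3)
E
```

```text
cam [0.332 0.049 1.201] 409.99988357862134
top tongs 0.71 [216. 133. 374. 241.] rect c [0.615 0.005] [0.309 0.432] 0.5 z [0.071 0.111 0.115]
top tongs 0.62 [154. 170. 158. 177.] rect c [0.672 0.405] [0.02  0.013] 19.5 z [-0.     0.012  0.019]
top tongs 0.51 [253. 138. 263. 215.] rect c [0.628 0.096] [0.206 0.018] 3.1 z [0.111 0.128 0.137]
top tongs_tray 0.91 [382. 182. 427. 276.] rect c [ 0.512 -0.327] [0.135 0.272] 86.9 z [0.    0.005 0.013]
top cake_box 0.67 [218. 132. 296. 239.] rect c [0.611 0.109] [0.305 0.203] 0.7 z [0.108 0.112 0.115]
top cake_box 0.56 [154. 194. 211. 264.] rect c [0.502 0.327] [0.204 0.155] 0.6 z [0.042 0.079 0.083]
top bell 0.51 [290. 130. 369. 240.] rect c [ 0.615 -0.101] [0.307 0.206] 1.0 z [0.108 0.112 0.115]
top card_holder 0.73 [312. 155. 347. 177.] rect c [ 0.667 -0.099] [0.088 0.052] 76.8 z [0.123 0.13  0.185]
top case 0.96 [215. 135. 371. 240.] rect c [0.615 0.004] [0.309 0.434] 0.8 z [0.076 0.111 0.115]
scene tongs 0.86 [361. 198. 394. 232.] rect c [0.325 0.202] [0.177 0.06 ] 50.1 z [-0.001  0.008  0.016]
scene tongs 0.76 [248. 214. 306. 280.] rect 
[... 432 characters left out ...]
[0.25  0.151] 0.7 z [0.018 0.077 0.079]
scene cake_box 0.18 [220. 193. 355. 312.] rect c [0.567 0.106] [0.393 0.209] 0.7 z [0.108 0.11  0.112]
scene bell 0.89 [290. 190. 319. 216.] rect c [0.411 0.014] [0.179 0.075] 39.8 z [0.004 0.03  0.048]
scene card_holder 0.56 [192. 183. 228. 229.] rect c [ 0.651 -0.136] [0.175 0.055] 68.8 z [0.116 0.13  0.182]
scene case 0.96 [144. 161. 355. 346.] rect c [ 0.578 -0.012] [0.405 0.476] 2.5 z [0.02  0.109 0.112]
top L [[0.463 0.107 0.107]]
top R [[ 0.475 -0.102  0.107]]
top hL [[0.761 0.117 0.107]]
top hR [[ 0.764 -0.092  0.107]]
scene L [[0.456 0.1   0.108]]
scene R [[ 0.466 -0.107  0.107]]
scene hL [[0.754 0.114 0.108]]
scene hR [[ 0.758 -0.099  0.108]]
```

View pics/c.png

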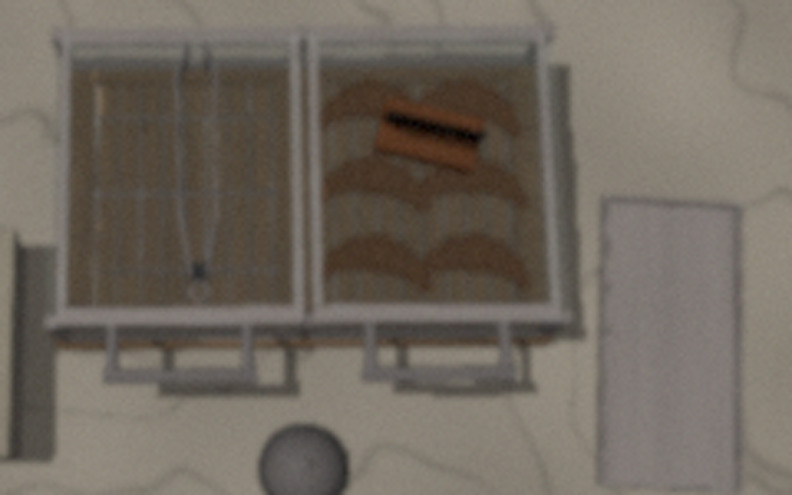

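```bash
python3 - <<'E'
from h import *
f=lambda p:(np.array(p,float)/3.3+[200,125]-.35)
def w(n,ps,z): print(n,onz('top',f(ps),z).round(4).tolist())
w('tongs ring,pivot,tipL,tipR',[(200,292),(198,270),(184,48),(208,48)],.121)
w('parallel arms L/R outer at mid',[(177,110),(217,110),(179,190),(217,190)],.126)
w('tray corners',[(601,199),(741,205),(600,484),(738,492)],.012)
w('barL ends',[(106,376),(255,376)],.1075); w('barR ends',[(365,379),(526,379)],.1075)
w('lid top corners back L, back R, mid',[(55,38),(550,38)],.11)
# depth fits
d=np.load('topd.npy');ys,xs=np.mgrid[0:420,0:560];P=depthpts('top',np.c_[xs.ravel(),ys.ravel()],d)
m=(d.ravel()>0)&(P[:,2]>.118)&(P[:,2]<.14)&(P[:,1]>.02)&(P[:,1]<.2)&(P[:,0]>.45)&(P[:,0]<.8)
Q=P[m];print(len(Q),Q.min(0),Q.max(0))
for lo in np.arange(.5,.75,.03):
  s=Q[(Q[:,0]>=lo)&(Q[:,0]<lo+.03)]
  if len(s):print(round(lo,2),len(s),s[:,1].min().round(4),s[:,1].max().round(4),s[:,1].mean().round(4))
for y0,y1 in((.02,.19),(-.19,-.02)):
  m=(P[:,2]>.09)&(P[:,2]<.12)&(P[:,1]>y0)&(P[:,1]<y1)&(P[:,0]>.44)&(P[:,0]<.485);s=P[m];print('bar',len(s),s.mean(0).round(4),s.min(0).round(4),s.max(0).round(4),np.polyfit(s[:,1],s[:,0],1))
E
```

```text
tongs ring,pivot,tipL,tipR [[0.5309, 0.0903, 0.121], [0.5492, 0.0922, 0.121], [0.74, 0.1062, 0.121], [0.74, 0.086, 0.121]]
parallel arms L/R outer at mid [[0.6837, 0.111, 0.126], [0.6838, 0.0778, 0.126], [0.6151, 0.1084, 0.126], [0.6152, 0.0772, 0.126]]
tray corners [[0.6382, -0.2681, 0.012], [0.6332, -0.3953, 0.012], [0.3825, -0.2555, 0.012], [0.3759, -0.3756, 0.012]]
barL ends [[0.4637, 0.1665, 0.1075], [0.4643, 0.0454, 0.1075]]
barR ends [[0.4622, -0.0439, 0.1075], [0.4627, -0.1746, 0.1075]]
lid top corners back L, back R, mid [[0.7529, 0.2171, 0.11], [0.7544, -0.2053, 0.11]]
256 [0.45861376 0.03207157 0.1180119 ] [0.75329394 0.19765056 0.13990091]
0.5 9 0.0856 0.174 0.1001
0.53 55 0.0828 0.145 0.0921
0.56 32 0.0321 0.1977 0.092
0.59 22 0.0779 0.122 0.0948
0.62 24 0.0781 0.1333 0.0946
0.65 31 0.0784 0.1114 0.0968
0.68 29 0.0787 0.1118 0.0947
0.71 44 0.079 0.112 0.0967
0.74 3 0.104 0.1776 0.1294
bar 265 [0.4668 0.1051 0.113 ] [0.4586 0.0452 0.1059] [0.4841 0.1679 0.1196] [-0.00809089  0.46761331]
bar 223 [ 0.4689 -0.1031  0.1138] [ 0.4626 -0.1658  0.107 ] [ 0.4849 -0.0401  0.119 ] [-0.00225954  0.46862717]
```

Target is the tongs on the left lid, origin about (0.640, 0.094), confirmed in the crop (ring near the robot at 200,290 and tips at 195,45 in crop pixels). The measured length is about 220 mm including the ring and the width about 33 mm.

Emit:
move_arm([
  [1, 0.28, -0.2, 0, 0],
  [1, 0.56, -0.41, 0, 0],
  [1, 0.835, -0.613, 0, 0],
  [1, 0.835, -0.613, 0, 0],
  [1, 0.835, -0.613, 0, 0],
])

```text
t: 2.42
eef_pos: [0.3265, -0.4365, 0.256]
orientation: [-0.002, 0.979, 0.202, 0.001]
contact_force: [0.2, 0.0, 0.6]
grip_width: 0.0854
finger_force: 0.0
```

Emit:
move_arm([
  [1, 0.28, -0.2, 0, 0],
  [1, 0.56, -0.41, 0, 0],
  [1, 0.835, -0.613, 0, 0],
  [1, 0.835, -0.613, 0, 0],
  [1, 0.835, -0.613, 0, 0],
])

```text
t: 2.83
eef_pos: [0.4054, -0.3036, 0.2564]
orientation: [-0.001, 0.979, 0.202, 0.001]
contact_force: [0.3, 0.1, -0.4]
grip_width: 0.0854
finger_force: 0.0
```

Emit:
move_arm([
  [1, 0.28, -0.2, 0, 0],
  [1, 0.56, -0.41, 0, 0],
  [1, 0.835, -0.613, 0, 0],
  [1, 0.835, -0.613, 0, 0],
  [1, 0.835, -0.613, 0, 0],
])

```text
t: 3.25
eef_pos: [0.4847, -0.1706, 0.2566]
orientation: [-0.001, 0.979, 0.202, 0.001]
contact_force: [-0.6, 0.1, 0.1]
grip_width: 0.0849
finger_force: 0.0
```

Emit:
move_arm([
  [1, 0.28, -0.2, 0, 0],
  [1, 0.56, -0.41, 0, 0],
  [1, 0.835, -0.613, 0, 0],
  [1, 0.835, -0.613, 0, 0],
  [1, 0.835, -0.613, 0, 0],
])

```text
t: 3.67
eef_pos: [0.5641, -0.0373, 0.2566]
orientation: [-0.001, 0.979, 0.202, 0.001]
contact_force: [-0.5, -0.1, 0.0]
grip_width: 0.0854
finger_force: 0.0
```

Emit:
move_arm([
  [1, 0.28, -0.2, 0, 0.039],
  [1, 0.56, -0.41, 0, 0.078],
  [1, 0.835, -0.613, 0, 0.117],
  [1, 0.835, -0.613, 0, 0.117],
  [1, 0.835, -0.613, 0, 0.117],
  [1, 0.835, -0.613, 0, 0.117],
])

```text
t: 4.17
eef_pos: [0.6416, 0.093, 0.2558]
orientation: [0.001, 1.0, 0.019, -0.0]
contact_force: [0.4, -0.0, 0.1]
grip_width: 0.0855
finger_force: 0.0
```

Emit:
move_arm([
  [1, 0, 0, 0.2, 0],
  [1, 0, 0, 0.4, 0],
  [1, 0, 0, 0.58, 0],
  [1, 0, 0, 0.7, 0],
  [1, 0, 0, 0.76, 0],
  [1, 0, 0, 0.76, 0],
  [1, 0, 0, 0.76, 0],
])

```text
t: 4.75
eef_pos: [0.641, 0.0919, 0.1426]
orientation: [0.0, 1.0, 0.017, -0.0]
contact_force: [0.7, 0.1, 0.1]
grip_width: 0.0855
finger_force: 0.0
```

Emit:
move_arm([
  [0.3, 0, 0, 0, 0],
  [0, 0, 0, 0, 0],
  [-0.3, 0, 0, 0, 0],
  [-0.6, 0, 0, 0, 0],
  [-1, 0, 0, 0, 0],
  [-1, 0, 0, 0, 0],
  [-1, 0, 0, 0, 0],
  [-1, 0, 0, 0, 0],
])

```text
t: 5.42
eef_pos: [0.6419, 0.0936, 0.1438]
orientation: [-0.0, 1.0, 0.018, 0.001]
contact_force: [-0.2, -0.8, 7.1]
grip_width: 0.0312
finger_force: 60.3
```

```bash
python3 - <<'E'
from h import *
s=sensors.sense();print(ctrl.tip_extent,s['eef_pos'],s['contact_force'],s['moment'],s['grip_width'],s['finger_force'])
i,_=viewer.capture('scene');save('d',i,(130,120,400,360),2.9)
E
```

```text
0.025 [0.64192148 0.09361526 0.14383279] [-0.15840951 -0.7711644   7.14828145] [-0.00131494  0.12175336 -0.03599195] 0.031162262348756034 60.25012493133545
```

View pics/d.png

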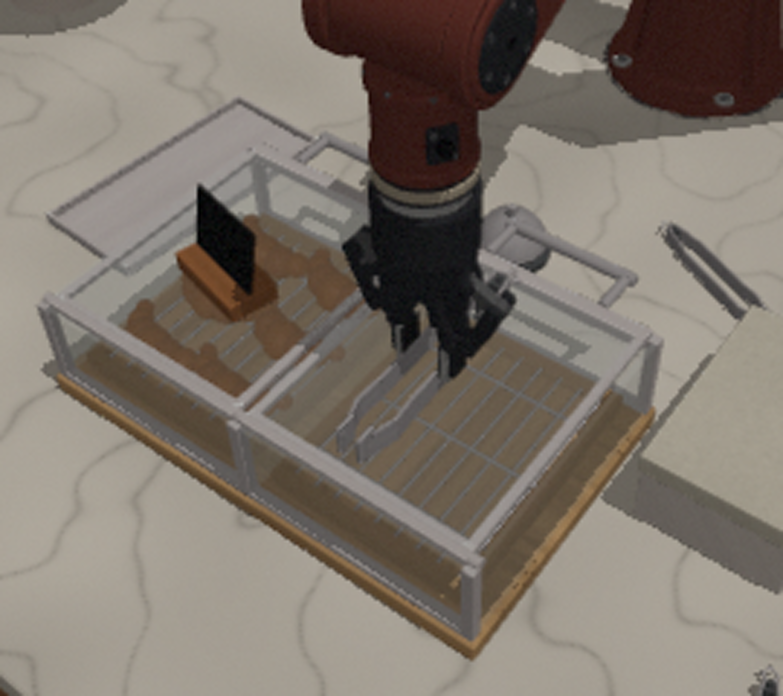

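Tongs are gripped (31 mm, 60 N). Lift and carry to the tray on the right.

Emit:
move_arm([
  [-1, 0, 0, -0.1, 0],
  [-1, 0, 0, -0.3, 0],
  [-1, 0, 0, -0.55, 0],
  [-1, 0, 0, -0.8, 0],
  [-1, 0, 0, -0.8, 0],
  [-1, 0, 0, -0.8, 0],
])

```text
t: 5.97
eef_pos: [0.6426, 0.0936, 0.2656]
orientation: [-0.0, 1.0, 0.018, 0.003]
contact_force: [0.9, -0.7, -1.7]
grip_width: 0.0312
finger_force: 59.8
```

Emit:
move_arm([
  [-1, -0.06, 0.18, 0, 0],
  [-1, -0.12, 0.4, 0, 0],
  [-1, -0.2, 0.63, 0, 0],
  [-1, -0.31, 0.92, 0, 0],
  [-1, -0.31, 0.92, 0, 0],
  [-1, -0.31, 0.92, 0, 0],
])

```text
t: 6.47
eef_pos: [0.597, -0.0481, 0.259]
orientation: [-0.0, 1.0, 0.016, -0.003]
contact_force: [-0.9, 1.0, -2.6]
grip_width: 0.0312
finger_force: 60.0
```

Emit:
move_arm([
  [-1, -0.08, 0.23, 0, 0],
  [-1, -0.16, 0.46, 0, 0],
  [-1, -0.23, 0.69, 0, 0],
  [-1, -0.31, 0.92, 0, 0],
  [-1, -0.31, 0.92, 0, 0],
  [-1, -0.31, 0.92, 0, 0],
])

```text
t: 6.97
eef_pos: [0.557, -0.1857, 0.2604]
orientation: [-0.001, 1.0, 0.016, -0.001]
contact_force: [0.4, -0.9, -1.2]
grip_width: 0.0315
finger_force: 60.2
```

Emit:
move_arm([
  [-1, -0.08, 0.23, 0, 0.015],
  [-1, -0.16, 0.46, 0, 0.03],
  [-1, -0.25, 0.75, 0, 0.03],
  [-1, -0.31, 0.92, 0, 0.03],
  [-1, -0.31, 0.92, 0, 0.03],
  [-1, -0.31, 0.92, 0, 0.03],
  [-1, -0.31, 0.92, 0, 0.03],
])

```text
t: 7.55
eef_pos: [0.5168, -0.3231, 0.2612]
orientation: [-0.001, 1.0, -0.029, -0.0]
contact_force: [0.2, -0.2, -1.4]
grip_width: 0.0314
finger_force: 60.4
```

```bash
python3 - <<'E'
from h import *
s=sensors.sense();print(s['eef_pos'],s['orientation'],s['contact_force'],s['grip_width'])
i,d=viewer.capture('scene');save('e',i,(100,70,340,270),3.2)
E
```

```text
[ 0.51679441 -0.32305557  0.26115924] [-1.31977108e-03  9.99585284e-01 -2.87629080e-02 -4.61325351e-04] [ 0.23755239 -0.16661897 -1.40341898] 0.03138065887468941
```

View pics/e.png

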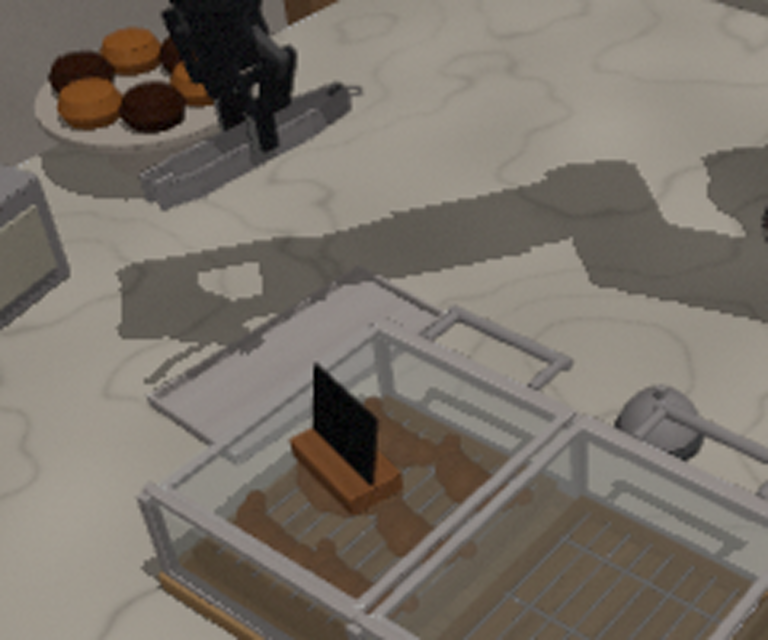

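Emit:
move_arm([
  [-1, 0, 0, 0.2, 0],
  [-1, 0, 0, 0.4, 0],
  [-1, 0, 0, 0.6, 0],
  [-1, 0, 0, 0.8, 0],
  [-1, 0, 0, 0.93, 0],
  [-1, 0, 0, 0.93, 0],
  [-1, 0, 0, 0.93, 0],
])

```text
t: 8.18
eef_pos: [0.5159, -0.3227, 0.1213]
orientation: [-0.001, 1.0, -0.028, -0.001]
contact_force: [0.8, -0.1, -1.2]
grip_width: 0.0314
finger_force: 60.4
```

Emit:
move_arm([
  [-1, 0, 0, 0.15, 0],
  [-1, 0, 0, 0.3, 0],
  [-1, 0, 0, 0.38, 0],
  [-1, 0, 0, 0.44, 0],
  [-1, 0, 0, 0.48, 0],
  [-1, 0, 0, 0.51, 0],
  [-1, 0, 0, 0.53, 0],
  [-1, 0, 0, 0.53, 0],
  [-1, 0, 0, 0.53, 0],
])

```text
t: 8.93
eef_pos: [0.5165, -0.3256, 0.0439]
orientation: [0.0, 1.0, -0.03, 0.0]
contact_force: [0.8, -0.7, -1.6]
grip_width: 0.0312
finger_force: 60.4
```

Lower about 7 mm until it touches.

Emit:
move_arm([
  [-1, 0, 0, 0.015, 0],
  [-1, 0, 0, 0.03, 0],
  [-1, 0, 0, 0.04, 0],
  [-1, 0, 0, 0.04, 0],
  [-1, 0, 0, 0.04, 0],
])

```text
t: 9.35
eef_pos: [0.516, -0.3251, 0.0372]
orientation: [-0.0, 1.0, -0.03, -0.0]
contact_force: [-0.2, -0.3, -1.7]
grip_width: 0.0313
finger_force: 60.4
```

Emit:
move_arm([
  [-1, 0, 0, 0.01, 0],
  [-1, 0, 0, 0.02, 0],
  [-1, 0, 0, 0.02, 0],
  [-1, 0, 0, 0.02, 0],
])

```text
t: 9.68
eef_pos: [0.5163, -0.3253, 0.0369]
orientation: [-0.0, 1.0, -0.029, -0.0]
contact_force: [-5.0, 3.1, 11.2]
grip_width: 0.0313
finger_force: 62.0
```

Contact is at the expected floor height. Release and rise.

Emit:
move_arm([
  [-0.1, 0, 0, 0, 0],
  [0.1, 0, 0, 0, 0],
  [0.3, 0, 0, 0, 0],
  [0.3, 0, 0, 0, 0],
  [0.3, 0, 0, 0, 0],
])

```text
t: 10.1
eef_pos: [0.516, -0.3251, 0.034]
orientation: [-0.0, 1.0, -0.03, -0.0]
contact_force: [0.2, 0.0, 0.5]
grip_width: 0.0554
finger_force: 0.0
```

Emit:
move_arm([
  [0.3, 0, 0, -0.1, 0],
  [0.3, 0, 0, -0.3, 0],
  [0.3, 0, 0, -0.55, 0],
  [0.3, 0, 0, -0.8, 0],
  [0.3, 0, 0, -1, 0],
  [0.3, 0, 0, -1, 0],
  [0.3, 0, 0, -1, 0],
])

```text
t: 10.68
eef_pos: [0.5177, -0.3265, 0.1875]
orientation: [0.002, 1.0, -0.029, 0.003]
contact_force: [-0.1, -0.4, -0.5]
grip_width: 0.0553
finger_force: 0.0
```

```bash
python3 - <<'E'
from h import *
s=sensors.sense();print(s['q'].round(3),s['eef_pos'],s['orientation'],s['contact_force'],s['grip_width'])
i,d=viewer.capture('scene');save('f',i,(100,100,400,325),2.6)
for l in('tongs','tongs_tray'):
  for r in viewer.cut_out('scene',l)[:5]:
    ys,xs=np.nonzero(r['region'])
    if len(ys)>10:
      P=depthpts('scene',np.c_[xs,ys],d);print(l,r['score'],P.min(0).round(3),P.max(0).round(3),np.median(P,0).round(3))
print(onz('scene',viewer.tip_of('scene','lid_left_handle')[0]['position'],.1075))
E
```

```text
[-0.677  0.252  1.707  0.     1.177  0.953] [ 0.51773933 -0.32649351  0.18751673] [ 0.00192075  0.99955999 -0.02948938  0.00255404] [-0.10669226 -0.383128   -0.53696322] 0.05533735096215482
tongs 0.93 [ 0.396 -0.365 -0.001] [ 0.651 -0.135  0.184] [ 0.531 -0.326  0.016]
tongs 0.82 [ 0.659  0.399 -0.005] [0.79  0.455 0.019] [0.723 0.424 0.013]
tongs 0.68 [ 0.285  0.118 -0.004] [0.352 0.233 0.018] [0.314 0.177 0.008]
tongs_tray 0.89 [ 0.369 -0.397 -0.002] [1.107 0.456 0.783] [ 0.493 -0.37   0.004]
[[0.46052854 0.09953042 0.1075    ]]
```

View pics/f.png

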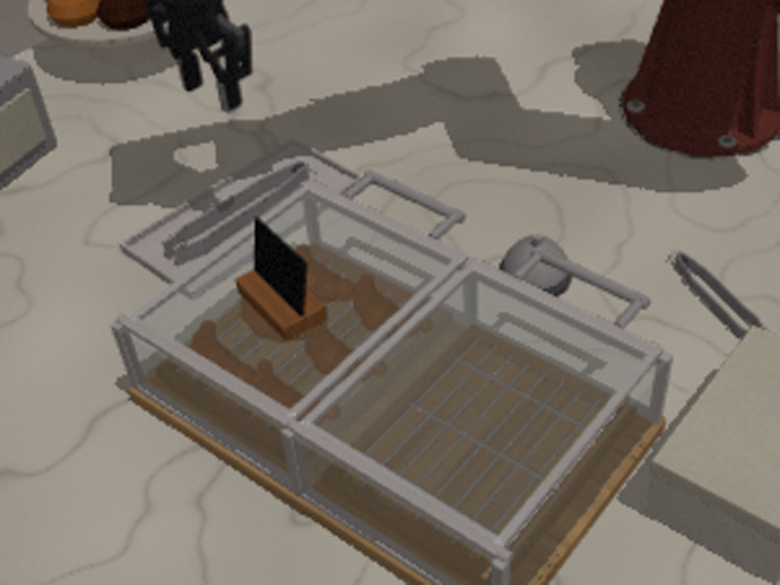

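Tongs lie flat in the tray (crop 175–310, 165–260). Next the left lid's handle bar, at about (0.464, 0.104, 0.1075). The jaws need to close along x, with the opening limited to about 30 mm.

Emit:
move_arm([
  [-0.29, -0.04, -0.23, 0, 0],
  [-0.29, -0.09, -0.47, 0, 0],
  [-0.29, -0.13, -0.71, 0, 0],
  [-0.29, -0.176, -0.948, 0, 0],
  [-0.29, -0.176, -0.948, 0, 0],
])

```text
t: 11.3
eef_pos: [0.4951, -0.1753, 0.181]
orientation: [-0.003, 1.0, -0.028, -0.004]
contact_force: [0.6, -0.3, -1.4]
grip_width: 0.0303
finger_force: 0.0
```

Emit:
move_arm([
  [-0.29, -0.04, -0.23, 0, 0],
  [-0.29, -0.09, -0.47, 0, 0],
  [-0.29, -0.13, -0.71, 0, 0],
  [-0.29, -0.176, -0.948, 0, 0],
  [-0.29, -0.176, -0.948, 0, 0],
])

```text
t: 11.72
eef_pos: [0.4775, -0.033, 0.182]
orientation: [-0.002, 1.0, -0.027, -0.003]
contact_force: [-0.9, -0.1, -0.7]
grip_width: 0.0303
finger_force: 0.0
```

Emit:
move_arm([
  [-0.29, -0.04, -0.23, 0, 0],
  [-0.29, -0.09, -0.47, 0, 0],
  [-0.29, -0.13, -0.71, 0, 0],
  [-0.29, -0.176, -0.948, 0, 0],
  [-0.29, -0.176, -0.948, 0, 0],
])

```text
t: 12.13
eef_pos: [0.4605, 0.1096, 0.1828]
orientation: [-0.001, 1.0, -0.027, -0.002]
contact_force: [-0.8, -0.1, -0.6]
grip_width: 0.0302
finger_force: 0.0
```

Emit:
move_arm([
  [-0.29, 0, 0, 0, -0.039],
  [-0.29, 0, 0, 0, -0.078],
  [-0.29, 0, 0, 0, -0.117],
  [-0.29, 0, 0, 0, -0.156],
  [-0.29, 0, 0, 0, -0.195],
  [-0.29, 0, 0, 0, -0.234],
  [-0.29, 0, 0, 0, -0.26],
  [-0.29, 0, 0, 0, -0.26],
])

```text
t: 12.8
eef_pos: [0.4619, 0.1041, 0.183]
orientation: [-0.0, 0.929, 0.37, -0.001]
contact_force: [-0.1, -0.6, -0.1]
grip_width: 0.0308
finger_force: 0.0
```

Emit:
move_arm([
  [-0.29, 0, 0, 0, -0.039],
  [-0.29, 0, 0, 0, -0.078],
  [-0.29, 0, 0, 0, -0.117],
  [-0.29, 0, 0, 0, -0.156],
  [-0.29, 0, 0, 0, -0.195],
  [-0.29, 0, 0, 0, -0.234],
  [-0.29, 0, 0, 0, -0.26],
  [-0.29, 0, 0, 0, -0.26],
  [-0.29, 0, 0, 0, -0.26],
])

```text
t: 13.55
eef_pos: [0.4621, 0.1047, 0.1836]
orientation: [-0.0, 0.707, 0.707, -0.001]
contact_force: [0.5, -0.7, -0.0]
grip_width: 0.0304
finger_force: 0.0
```

```bash
python3 - <<'E'
from h import *
s=sensors.sense();print(s['q'].round(3),s['eef_pos'],s['orientation'],s['contact_force'],s['grip_width'])
i,d=viewer.capture('scene');save('g',i,(240,120,420,260),4)
ys,xs=np.mgrid[120:260,240:420];P=depthpts('scene',np.c_[xs.ravel(),ys.ravel()],d)
m=(P[:,2]>.1)&(P[:,2]<.118)&(P[:,1]>.03)&(P[:,1]<.18)&(P[:,0]>.43)&(P[:,0]<.475);s=P[m];print(len(s),s.min(0),s.max(0),np.median(s,0))
E
```

```text
[ 0.075 -0.031  2.026 -0.     1.148  0.075] [0.46205557 0.10468431 0.18363702] [-3.11200556e-04  7.07227070e-01  7.06986175e-01 -5.67809843e-04] [ 0.5040133  -0.69885349 -0.00568291] 0.030422017011009318
234 [0.45979488 0.04395625 0.10302761] [0.47407547 0.16941388 0.11556663] [0.46801314 0.10980442 0.11115813]
```

View pics/g.png

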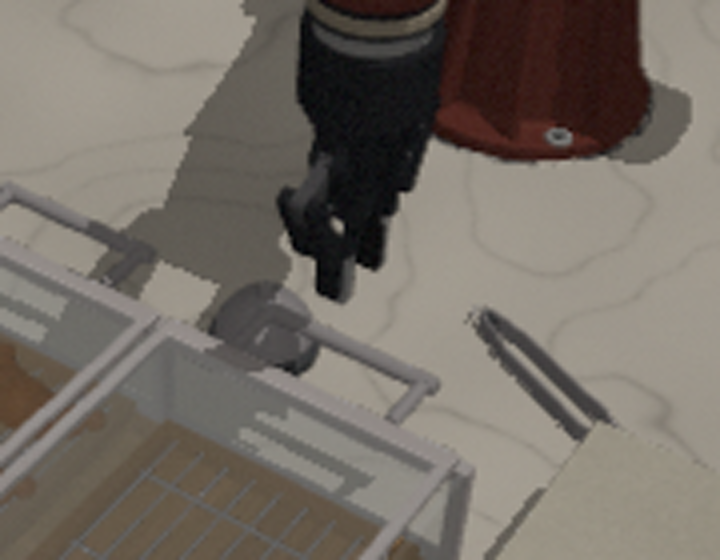

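Emit:
move_arm([
  [-0.29, 0, 0.02, 0.1, 0],
  [-0.29, 0, 0.02, 0.2, 0],
  [-0.29, 0, 0.02, 0.28, 0],
  [-0.29, 0, 0.02, 0.35, 0],
  [-0.29, 0, 0.02, 0.4, 0],
  [-0.29, 0, 0.02, 0.44, 0],
  [-0.29, 0, 0.02, 0.454, 0],
  [-0.29, 0, 0.02, 0.454, 0],
  [-0.29, 0, 0.02, 0.454, 0],
])

```text
t: 14.35
eef_pos: [0.4656, 0.1054, 0.1166]
orientation: [0.0, 0.706, 0.708, 0.0]
contact_force: [0.2, 0.2, 1.5]
grip_width: 0.0303
finger_force: 0.0
```

Emit:
move_arm([
  [-0.4, 0, 0, 0, 0],
  [-0.5, 0, 0, 0, 0],
  [-0.6, 0, 0, 0, 0],
  [-0.7, 0, 0, 0, 0],
  [-0.8, 0, 0, 0, 0],
  [-1, 0, 0, 0, 0],
  [-1, 0, 0, 0, 0],
  [-1, 0, 0, 0, 0],
  [-1, 0, 0, 0, 0],
])

```text
t: 15.1
eef_pos: [0.4624, 0.1054, 0.116]
orientation: [-0.002, 0.706, 0.709, -0.003]
contact_force: [-8.3, 0.6, 6.1]
grip_width: 0.0099
finger_force: 58.5
```

Bar gripped. Swing up along the hinge arc (radius 292 mm), first to about 30°.

Emit:
move_arm([
  [-1, 0, -0.01, -0.085, 0],
  [-1, 0, -0.005, -0.17, 0],
  [-1, 0, 0.004, -0.254, 0],
  [-1, 0, 0.017, -0.338, 0],
  [-1, 0, 0.034, -0.421, 0],
  [-1, 0, 0.053, -0.504, 0],
  [-1, 0, 0.077, -0.585, 0],
  [-1, 0, 0.104, -0.666, 0],
  [-1, 0, 0.135, -0.745, 0],
  [-1, 0, 0.17, -0.823, 0],
  [-1, 0, 0.21, -0.899, 0],
  [-1, 0, 0.25, -0.973, 0],
])

```text
t: 16.1
eef_pos: [0.5002, 0.1058, 0.2625]
orientation: [-0.003, 0.706, 0.709, -0.003]
contact_force: [-8.6, 1.2, 1.1]
grip_width: 0.0099
finger_force: 58.4
```

```bash
python3 - <<'E'
from h import *
s=sensors.sense();print(s['q'].round(3),s['eef_pos'],s['contact_force'],s['moment'],s['grip_width'],s['finger_force'])
i,d=viewer.capture('scene');save('i',i,(180,60,420,260),3.2)
E
```

```text
[ 7.100e-02 -2.800e-02  1.867e+00  1.000e-03  1.312e+00  6.600e-02] [0.50016933 0.10582013 0.26250997] [-8.5824547   1.2184196   1.07853144] [0.19915015 1.76586386 0.08171584] 0.009867149411384292 58.40007841587067
```

View pics/i.png

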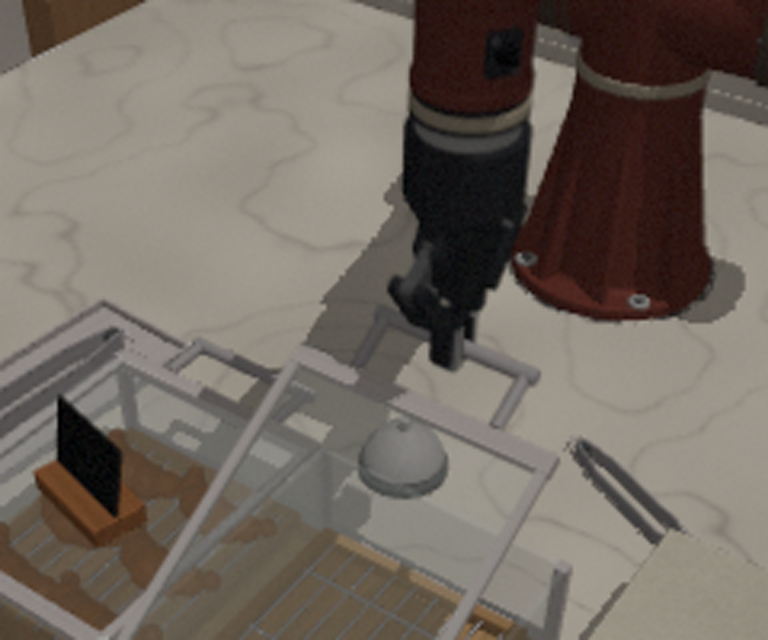

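Emit:
move_arm([
  [-1, 0, 0.037, -0.073, 0],
  [-1, 0, 0.085, -0.143, 0],
  [-1, 0, 0.135, -0.212, 0],
  [-1, 0, 0.188, -0.278, 0],
  [-1, 0, 0.244, -0.342, 0],
  [-1, 0, 0.302, -0.403, 0],
  [-1, 0, 0.364, -0.462, 0],
  [-1, 0, 0.428, -0.518, 0],
  [-1, 0, 0.428, -0.518, 0],
  [-1, 0, 0.428, -0.518, 0],
  [-1, 0, 0.428, -0.518, 0],
])

```text
t: 17.07
eef_pos: [0.5657, 0.1067, 0.3436]
orientation: [-0.002, 0.706, 0.709, -0.0]
contact_force: [-10.7, 2.5, 8.5]
grip_width: 0.0095
finger_force: 59.7
```

```bash
python3 - <<'E'
from h import *
s=sensors.sense();p=s['eef_pos'];print(p,s['contact_force'],s['joint_velocities'].round(4),s['grip_width'],s['finger_force'])
print('angle',np.degrees(np.arctan2(p[2]-.116,.754-p[0])),np.hypot(p[2]-.116,.754-p[0]))
i,d=viewer.capture('scene');save('j',i,(100,30,420,270),2.5)
ys,xs=np.mgrid[0:420,0:560];P=depthpts('scene',np.c_[xs.ravel(),ys.ravel()],d)
m=(P[:,2]>.14)&(P[:,2]<.31)&(P[:,1]>-.02)&(P[:,1]<.25)&(P[:,0]>.56)&(P[:,0]<.76);s=P[m]
A=np.polyfit(s[:,0],s[:,2],1);print(len(s),'lid slope deg',np.degrees(np.arctan(A[0])))
E
```

```text
[0.56568735 0.1066638  0.34359158] [-10.67188706   2.46203272   8.5129602 ] [ 0.0003 -0.0036  0.01   -0.0003 -0.0011 -0.001 ] 0.009508895584809938 59.701271653175354
angle 50.39514062306456 0.2953973304265401
9994 lid slope deg -49.68053920564844
```

View pics/j.png

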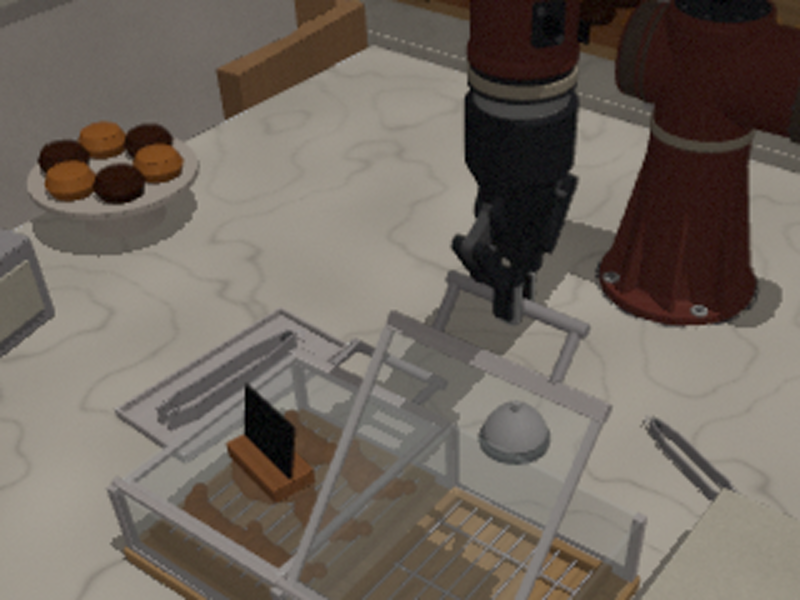

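The lid stands at about 50° (depth fit 49.7°) and the bar is firmly gripped. The tongs lie flat in the tray, and the card holder, bell, and box look untouched. Handing in.

```bash
python3 -c "
from h import *
print(job_done())"
```

```text
the job is handed in; nothing more can be done
None
```

The tongs lie flat in the steel tongs tray, and the gripper is holding the left lid (over the empty tray) steady at about 50°; the other lid stayed shut, nothing else on the counter looked moved, and the job is handed in.

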